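# Lock the shaker's platform for transport

## Robot

A 6-joint arm with a two-finger parallel gripper is mounted at the origin on a cart in front of the work surface, level with it; the furniture and walls round the work are solid. World frame = base frame: x ahead of the robot, y to its left, z up, the work surface at z = 0. Lengths are in m, angles in rad, forces in N, time in s.
With the tool pointing down it reaches from about 0.425 to 0.95 m from the base axis. Payload 3.5 kg.
Tool frame: the origin (TCP) lies on the centre line of the jaws, within the pads' length; the fingertips stand 17 mm ahead of it and the grasp point (between the pads) lies 2 mm behind it; z points along the fingers, y is the line along which they close (so a half turn about z gives the same grasp; the last joint's range is limited). The gripper opens to 85 mm and grips with 20 to 120 N. Pads are 22 mm wide; open, the fingers measure 114 mm over their backs; the gripper's body (76 mm by 85 mm) begins 54 mm behind the grasp point. The pads swing forward as they close: fully open they stand 13 mm farther back than shut.
Start: joints at [-1.322, 0.286, 1.577, -0, 1.279, -0.15], TCP at [0.262, -0.622, 0.248] pointing down, gripper open.
Joint ranges: [-2.77, 2.77], [-0.9, 2.22], [0.21, 2.48], [-1.53, 4.67], [0.24, 2.81], [-2.84, 2.84]. Speed limits (rad/s): [2.79, 2.79, 3.14, 3.14, 3.14, 3.14].

## Interface

Orientations are given as a unit quaternion [x, y, z, w].
In Python, from plant import ctrl gives the robot as it stands. The module is installed in compiled form; this text tells all that it offers.
- The arm moves only by the tool drive_tool, never from a script. Its argument "moves" is a list of rows, each a list of 3 entries, a list of its own where there are three numbers: the turn, a rotation vector about the tool's x, y, z in rad, then the shift along the tool's x, y, z in m, then the finger opening in m, from 0 to 0.0854. A call has 1 to 5 rows; each row shifts and turns the commanded pose from where the row before left it, along the tool's axes as they then stand; what a row does not reach is not made up. A row lasts 1/8 s, in which the tool goes at most 62.5 mm and 10.7 degrees, less where a joint would pass 70% of its speed; a pose out of reach is approached as far as the arm can. A call with a gripper value outside its range is refused whole. The fingers move at their own pace and stop on an object; "grip_force" is the grip in N (left out, the last holds). Time passes only in rows, so rows that do not move let the fingers close. It gives the time, the measured TCP pose, the force, the opening and the grip force at its end, in the units of the state.
- ctrl.get_state(): the state, without advancing time (a new reading comes with each control period).
- ctrl.read_camera(name): name is "side" or "top" or "wrist"; returns a dict with "image" (384x512x3 uint8, red, green, blue), "fx", "fy", "cx", "cy" (pixels), "dist" ([k1, k2, p1, p2, k3] as OpenCV has them; the pictures are not rectified), "R" (3x3) and "t" (3): a world point X has camera coordinates R X + t. Camera axes: x right, y down, z forward; pixel columns grow to the right and rows downward; lengths in m; the calibration is good to about 2 mm. A picture is of the moment at which its call begins. There is no depth.
- ctrl.sign_off(): hands the job in; it is judged then, once.
The state is a dict: "time": time; "qpos": joint angles; "dq": joint speeds; "joint_efforts": joint torques, N m; "eef_pos": TCP position; "tcp_rot": TCP orientation; "contact_force": force on the tool from outside, world axes, zero at the start; "wrist_torque": the same for the moment, N m; "opening": opening from 0.0 (shut) to 1.0 (fully open); "finger_force": force on a finger pad.
Only numpy, scipy, OpenCV 4.12 (cv2) and the standard library are available. Lean on these libraries where they do the work, as an engineer would, in place of code of your own. Each camera call takes 0.05 s, during which the arm holds its last target. There are 200 camera calls.

## Task

The platform shaker on the bench is going to be carried to another room. Lock it for transport: slide the lock with the tall upright fin fully home to its end stop, so that its tongue passes under the small steel bridge. Leave the speed slide with the low round knob, and the beaker on the platform, as they are.

Things in the scene. Friction and masses are not known exactly. Their poses are not given: they have to be found in the camera images.
- lock_fin (a point): Tall black fin of the lock, 24 (x) x 14 (y) x 36 mm high; this point is on its centre line, 13 mm below its top, 34 mm above the deck, 114 mm above the bench. z up; it slides along its own +y to the fixed steel bridge, whose top is 16 mm below this point and whose middle is 33 mm ahead of the fin's centre at the end stop. A steel tongue reaches 40 mm ahead of the fin's centre, low down.
- lock_slide (a joint): How far the lock is slid along the fin's +y, in m: 0 open, 0.060 at the end stop with its tongue under the bridge; it starts between 0 and 0.020. About 2 to 4 N move it; it stays where it is left. The shaker is a white case, 220 mm deep, 200 mm wide, 50 mm high, fixed on a stone slab 30 mm thick, turned up to 23 degrees either way.
- speed_knob (a point): Low round black knob of the speed slide, 20 mm across, its top 26 mm above the deck; this point is on its axis, 8 mm below its top; axes as the fin's. It slides as easily. Its track is parallel to the lock's, 58 mm from it, without a bridge: one of the two is nearer the robot, the other nearer the platform, either way round.
- beaker_mid (a point): Centre of the small glass beaker, 45 mm across and 58 mm high, loose on the platform behind the two slides; this point is on its axis, half-way up. The platform's mat is 10 mm above the deck. A computer tower 362 mm high stands on the bench to the right of the shaker (x 0.46 to 0.90, y -0.25 to -0.05) and a screen beyond it: come round in front of them.

How it is judged:
At the end, for the whole second after the job is handed in: The lock is within 10 mm of its end stop (slid more than 50 of its 60 mm), the speed knob is within 10 mm of where it started, and the beaker stands upright within 20 mm of where it started (value of joint lock_slide above 0.05 m and distance of speed_knob from where it was at the start of the episode below 0.01 m and distance of beaker_mid from where it was at the start of the episode below 0.02 m and angle between beaker_mid's own z axis and vertical below 0.2 rad); the robot touches nothing.
It fails at once if the speed slide is moved by more than 10 mm (distance of speed_knob from where it was at the start of the episode above 0.01 m).
It fails at once if the beaker is shoved by more than 20 mm or tipped (distance of beaker_mid from where it was at the start of the episode above 0.02 m or angle between beaker_mid's own z axis and vertical above 0.35 rad).
It also fails if it takes over 32 s, if anything falls off the work surface, if the arm or the gripper's body presses on something with over 40 N, if the wrist force passes 120 N, or if a joint passes its speed limit or range.

## Working session

There is one attempt and no reset: what is moved stays moved. The work goes in short steps, Python scripts to look and compute and a tool call to move; the robot and the scene stay as the last step left them, time stands still between calls to the robot, and variables do not carry over. Pictures are saved under pics/ and viewed, at most 10 in all, crops included, and the job is handed in when it is done.

Besides the shell and the picture viewer there is one more tool, called after "Call:" by a JSON object that holds its "name" and its "arguments", one argument or row to a line. drive_tool: Moves the arm, as the interface text tells. Its arguments: {"type":"object","properties":{"moves":{"type":"array","items":{"type":"array"}},"grip_force":{"type":"number"}},"required":["moves"]}

```bash
mkdir -p pics; python3 - <<'E'
from plant import ctrl
import cv2,numpy as np
ims=[]
for n in ("side","top"):
    c=ctrl.read_camera(n); cv2.imwrite(f"pics/{n}0.png",c["image"][:,:,::-1]); np.savez(f"{n}0.npz",**c)
    print(n,c["fx"],c["cx"],c["cy"],c["dist"],(-np.array(c["R"]).T@c["t"]).round(3))
s=ctrl.get_state(); print(s)
E
```

```text
side 354.5149969596967 249.41184682747988 187.50451934559644 [-0.03901785  0.          0.          0.          0.        ] [0.148 0.111 0.858]
top 355.51500732125544 254.67080072823535 187.68119006234866 [-0.05770776  0.          0.          0.          0.        ] [0.53  0.236 0.983]
{'time': 0.1, 'qpos': array([-1.32200325e+00,  2.87101972e-01,  1.57803268e+00, -3.09819587e-05,
        1.27858572e+00, -1.49999456e-01]), 'dq': array([ 0.00014285, -0.00339547, -0.0030488 ,  0.00206852, -0.00271408,
       -0.00068049]), 'joint_efforts': array([ 4.70199066e-04, -4.07298517e+01, -2.93699187e+01, -1.76623098e-04,
        3.38768063e-03, -6.79730107e-06]), 'eef_pos': array([ 0.26198923, -0.62147926,  0.24706773]), 'tcp_rot': array([ 9.80184901e-01,  1.98081874e-01, -6.73413161e-05, -1.06182868e-03]), 'contact_force': array([-0.72685419, -0.16387039,  0.07845536]), 'wrist_torque': array([ 0.00679021, -0.03513033, -0.02250564]), 'finger_force': 0.0, 'opening': 0.9991739906297514}
```

View pics/side0.png

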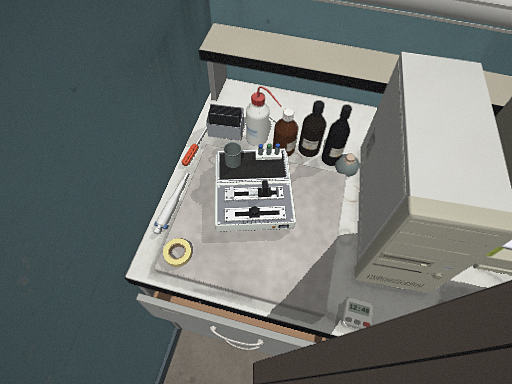

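View pics/top0.png

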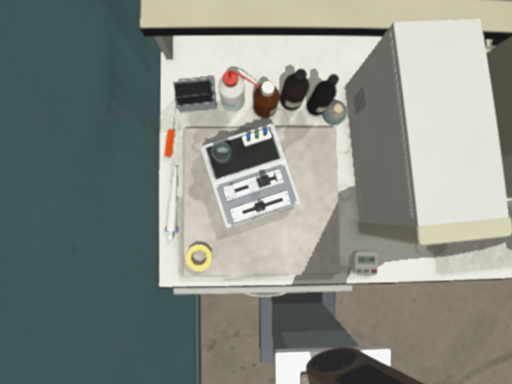

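The shaker is at about (255,190) in side and (250,175) in top. It has two tracks with black parts. I'll zoom in on both.

```bash
python3 - <<'E'
import cv2,numpy as np
a=cv2.imread("pics/side0.png")[135:235,205:305]; b=cv2.imread("pics/top0.png")[122:232,197:307]
f=lambda i,k:cv2.resize(i,(400*k//k,400),interpolation=cv2.INTER_CUBIC)
cv2.imwrite("pics/z.png",np.hstack([f(a,4),f(b,4)]))
E
```

```text
(no output)
```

View pics/z.png

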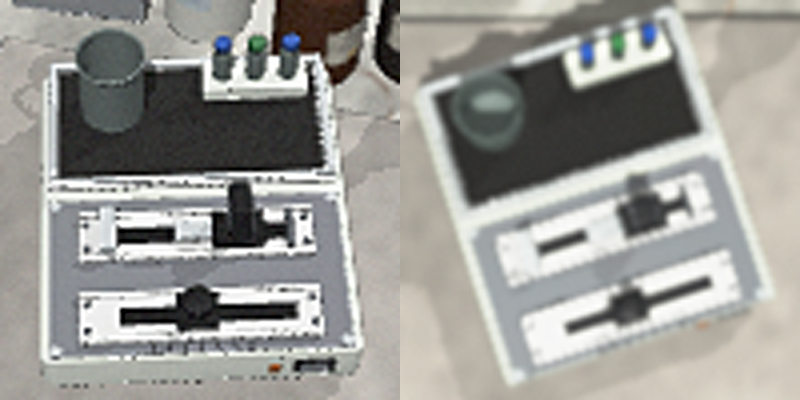

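Both views show the fin on the far track (nearer the platform), near the right end at about side (265,181). The bridge is at its left end, about side (231,191). The knob is on the near track at about side (254,210), and the beaker is at the far left. Next I'll measure these.

```bash
cat > h.py <<'E'
import cv2,numpy as np
from scipy.spatial.transform import Rotation as Ro
def ray(c,u,v,z):
    K=np.array([[c["fx"],0,c["cx"]],[0,c["fy"],c["cy"]],[0,0,1]],float)
    p=cv2.undistortPoints(np.array([[[u,v]]],float),K,np.array(c["dist"],float))[0,0]
    R=np.array(c["R"]);o=-R.T@np.array(c["t"]);d=R.T@np.array([*p,1])
    return (o+d*(z-o[2])/d[2])
def proj(c,X):
    K=np.array([[c["fx"],0,c["cx"]],[0,c["fy"],c["cy"]],[0,0,1]],float)
    return cv2.projectPoints(np.array([X],float),cv2.Rodrigues(np.array(c["R"]))[0],np.array(c["t"],float),K,np.array(c["dist"],float))[0][0,0]
E
python3 - <<'E'
from h import *
s=np.load("side0.npz");t=np.load("top0.npz")
S=lambda x,y:(205+x/4-.4,135+y/4-.4); T=lambda x,y:(197+(x-400)/3.636-.4,122+y/3.636-.4)
for n,c,p,z in [("fin top s",s,S(239,187),.127),("fin top t",t,T(638,186),.127),("fin base s",s,S(239,228),.09),("carr t",t,T(642,214),.09),
 ("knob s",s,S(197,295),.106),("knob t",t,T(630,302),.106),
 ("plateL s",s,S(80,209),.08),("plateR s",s,S(315,208),.08),("plateL t",t,T(496,236),.08),("plateR t",t,T(706,173),.08),
 ("nplateL s",s,S(80,348),.08),("nplateR s",s,S(322,334),.08),("nplateL t",t,T(527,372),.08),("nplateR t",t,T(743,301),.08),
 ("bridge s",s,S(104,222),.098),("bridge t",t,T(520,250),.098),("beaker top s",s,S(111,48),.148),("beaker top t",t,T(488,103),.148)]:
    print(n,ray(c,*p,z).round(3))
E
```

```text
fin top s [0.617 0.194 0.127]
fin top t [0.627 0.196 0.127]
fin base s [0.61 0.19 0.09]
carr t [0.612 0.192 0.09 ]
knob s [0.548 0.202 0.106]
knob t [0.55  0.202 0.106]
plateL s [0.603 0.294 0.08 ]
plateR s [0.644 0.147 0.08 ]
plateL t [0.598 0.294 0.08 ]
plateR t [0.641 0.146 0.08 ]
nplateL s [0.508 0.265 0.08 ]
nplateR s [0.555 0.124 0.08 ]
nplateL t [0.503 0.273 0.08 ]
nplateR t [0.551 0.121 0.08 ]
bridge s [0.588 0.273 0.098]
bridge t [0.587 0.276 0.098]
beaker top s [0.684 0.295 0.148]
beaker top t [0.68  0.294 0.148]
```

Both views agree: fin centre at about (0.613, 0.192), slide direction about (-0.27, 0.96), already slid about 7 mm. The knob line is 59 mm away and the bridge 86 mm ahead, both consistent with the sizes given. I'll push the fin from behind with closed fingers, after raising the tool and swinging round the tower.

Call:
{"name": "drive_tool", "arguments": {
  "moves": [
    [[0, 0, 0.123], [0, 0, -0.04], 0],
    [[0, 0, 0], [0, 0, -0.05], 0],
    [[0, 0, 0], [0, 0, -0.05], 0],
    [[0, 0, 0], [0, 0, -0.03], 0],
    [[0, 0, 0], [0.0235, -0.0536, 0], 0]
  ]
}}

```text
time: 0.72
eef_pos: [0.2695, -0.5664, 0.4195]
tcp_rot: [0.991, 0.136, 0.0, 0.002]
contact_force: [0.3, 0.8, 0.3]
opening: -0.002
finger_force: 0.0
```

Call:
{"name": "drive_tool", "arguments": {
  "moves": [
    [[0, 0, 0], [0.0235, -0.0536, 0], 0],
    [[0, 0, 0], [0.0235, -0.0536, 0], 0],
    [[0, 0, 0], [0.0235, -0.0536, 0], 0],
    [[0, 0, 0], [0.0235, -0.0536, 0], 0],
    [[0, 0, 0], [0, 0, 0], 0]
  ]
}}

```text
time: 1.35
eef_pos: [0.3026, -0.3292, 0.4187]
tcp_rot: [0.99, 0.139, 0.0, 0.001]
contact_force: [0.2, 0.5, 0.5]
opening: -0.001
finger_force: 0.0
```

As planned. On to C and D.

Call:
{"name": "drive_tool", "arguments": {
  "moves": [
    [[0, 0, 0], [0.0375, -0.0372, 0], 0],
    [[0, 0, 0], [0.0375, -0.0372, 0], 0],
    [[0, 0, 0], [0.0375, -0.0372, 0], 0],
    [[0, 0, 0], [0.0375, -0.0372, 0], 0],
    [[0, 0, 0], [0.0375, -0.0372, 0], 0]
  ]
}}

```text
time: 1.98
eef_pos: [0.4329, -0.1014, 0.4179]
tcp_rot: [0.991, 0.137, -0.0, 0.0]
contact_force: [0.6, -0.3, 0.7]
opening: -0.001
finger_force: 0.0
```

Call:
{"name": "drive_tool", "arguments": {
  "moves": [
    [[0, 0, 0], [0.02, -0.0463, 0], 0],
    [[0, 0, 0], [0.02, -0.0463, 0], 0],
    [[0, 0, 0], [0.02, -0.0463, 0], 0],
    [[0, 0, 0], [0, 0, 0], 0]
  ]
}}

```text
time: 2.48
eef_pos: [0.4524, 0.05, 0.4177]
tcp_rot: [0.99, 0.14, -0.0, -0.0]
contact_force: [0.7, -0.2, -0.3]
opening: 0.004
finger_force: 0.0
```

Call:
{"name": "drive_tool", "arguments": {
  "moves": [
    [[0, 0, 0], [0.0384, -0.0089, 0.0436], 0],
    [[0, 0, 0], [0.0384, -0.0089, 0.0436], 0],
    [[0, 0, 0], [0.0384, -0.0089, 0.0436], 0],
    [[0, 0, 0], [0.0384, -0.0089, 0.0436], 0],
    [[0, 0, 0], [0.0384, -0.0089, 0.0436], 0]
  ]
}}

```text
time: 3.1
eef_pos: [0.6262, 0.1416, 0.198]
tcp_rot: [0.991, 0.137, -0.0, 0.0]
contact_force: [0.9, -0.3, 1.0]
opening: 0.0
finger_force: 0.0
```

```bash
python3 - <<'E'
from h import *
from plant import ctrl
c=ctrl.read_camera("wrist");np.savez("w1.npz",**c)
cv2.imwrite("pics/w1.png",c["image"][:,:,::-1])
s=ctrl.get_state();print(s["eef_pos"],Ro.from_quat(s["tcp_rot"]).as_matrix().round(3),(-c["R"].T@c["t"]).round(3))
print(proj(c,[.613,.192,.127]),proj(c,[.599,.243,.127]),proj(c,[.625,.145,.101]))
E
```

```text
[0.62575438 0.14285553 0.18756006] [[ 0.963  0.271 -0.012]
 [ 0.271 -0.963 -0.   ]
 [-0.012 -0.003 -1.   ]] [0.694 0.162 0.324]
[187.74496749 201.990227  ] [117.59085133 201.38041242] [254.01429584 192.79542618]
```

View pics/w1.png

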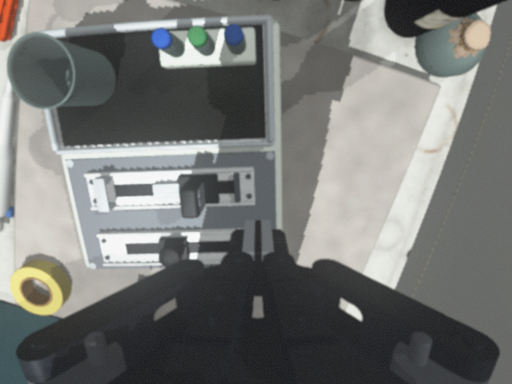

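The wrist view shows the fin top at (190,197), 4 mm from the projected (188,202). The fingers point down behind it on the open-end side, clear of the knob at (173,250). Settle, then descend.

Call:
{"name": "drive_tool", "arguments": {
  "moves": [
    [[0, 0, 0], [0.003, 0, 0.03], 0],
    [[0, 0, 0], [0, 0, 0], 0],
    [[0, 0, 0], [0, 0, 0], 0]
  ]
}}

```text
time: 3.52
eef_pos: [0.6281, 0.1427, 0.1713]
tcp_rot: [0.991, 0.137, 0.001, 0.0]
contact_force: [0.4, 0.2, 0.5]
opening: 0.003
finger_force: 0.0
```

Call:
{"name": "drive_tool", "arguments": {
  "moves": [
    [[0, 0, 0], [0, 0, 0.03], 0],
    [[0, 0, 0], [0, 0, 0.023], 0],
    [[0, 0, 0], [0, 0, 0], 0],
    [[0, 0, 0], [0, -0.01, 0], 0],
    [[0, 0, 0], [0, -0.005, 0], 0]
  ]
}}

```text
time: 4.15
eef_pos: [0.6243, 0.159, 0.1197]
tcp_rot: [0.99, 0.138, 0.002, 0.0]
contact_force: [-0.7, -0.9, 1.0]
opening: -0.0
finger_force: 0.0
```

Call:
{"name": "drive_tool", "arguments": {
  "moves": [
    [[0, 0, 0], [0, -0.006, 0], 0],
    [[0, 0, 0], [0, -0.006, 0], 0],
    [[0, 0, 0], [0, -0.006, 0], 0],
    [[0, 0, 0], [0, -0.006, 0], 0],
    [[0, 0, 0], [0, 0, 0], 0]
  ]
}}

```text
time: 4.78
eef_pos: [0.6167, 0.1819, 0.1173]
tcp_rot: [0.99, 0.138, 0.0, -0.0]
contact_force: [1.4, -0.2, -0.7]
opening: 0.004
finger_force: 0.1
```

Call:
{"name": "drive_tool", "arguments": {
  "moves": [
    [[0, 0, 0], [0, -0.005, 0], 0],
    [[0, 0, 0], [0, -0.005, 0], 0],
    [[0, 0, 0], [0, -0.005, 0], 0]
  ]
}}

```text
time: 5.15
eef_pos: [0.6124, 0.1959, 0.1172]
tcp_rot: [0.991, 0.137, -0.0, 0.0]
contact_force: [-0.5, -2.9, 1.5]
opening: -0.004
finger_force: 1.1
```

```bash
python3 - <<'E'
from h import *
from plant import ctrl
c=ctrl.read_camera("wrist")
s=ctrl.get_state();print(s["eef_pos"],s["contact_force"])
cv2.imwrite("pics/w2.png",c["image"][:,:,::-1])
E
```

```text
[0.61223249 0.19655514 0.11718333] [-0.03893472 -1.06037198  0.86602109]
```

View pics/w2.png

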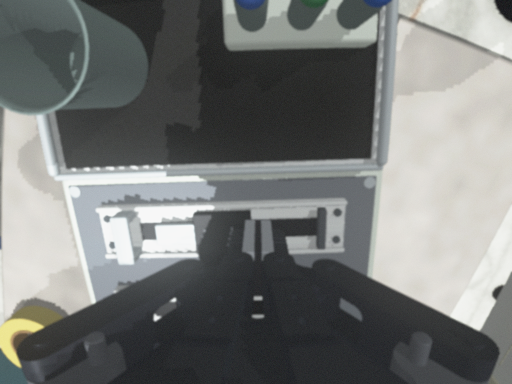

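The fingers are against the fin at about (230,235), and the tongue tip at (155,238) is closing on the bridge at (125,240). Contact force is a few N. Continue.

Call:
{"name": "drive_tool", "arguments": {
  "moves": [
    [[0, 0, 0], [0, -0.005, 0], 0],
    [[0, 0, 0], [0, -0.005, 0], 0],
    [[0, 0, 0], [0, -0.005, 0], 0],
    [[0, 0, 0], [0, -0.004, 0], 0]
  ]
}}

```text
time: 5.7
eef_pos: [0.6072, 0.2144, 0.1171]
tcp_rot: [0.99, 0.138, -0.0, 0.0]
contact_force: [-0.5, -3.2, -0.6]
opening: 0.001
finger_force: 1.1
```

Call:
{"name": "drive_tool", "arguments": {
  "moves": [
    [[0, 0, 0], [0, -0.003, 0], 0],
    [[0, 0, 0], [0, -0.003, 0], 0],
    [[0, 0, 0], [0, 0, 0], 0]
  ]
}}

```text
time: 6.08
eef_pos: [0.6059, 0.2194, 0.1171]
tcp_rot: [0.99, 0.138, -0.0, 0.001]
contact_force: [-0.8, -4.3, 0.2]
opening: 0.0
finger_force: 1.9
```

Call:
{"name": "drive_tool", "arguments": {
  "moves": [
    [[0, 0, 0], [0, -0.003, 0], 0],
    [[0, 0, 0], [0, -0.002, 0], 0],
    [[0, 0, 0], [0, 0, 0], 0]
  ]
}}

```text
time: 6.45
eef_pos: [0.6058, 0.22, 0.1173]
tcp_rot: [0.99, 0.138, 0.0, 0.005]
contact_force: [0.6, -16.0, 0.2]
opening: 0.0
finger_force: 7.9
```

Call:
{"name": "drive_tool", "arguments": {
  "moves": [
    [[0, 0, 0], [0, -0.003, 0], 0],
    [[0, 0, 0], [0, 0, 0], 0]
  ]
}}

```text
time: 6.7
eef_pos: [0.6057, 0.2202, 0.1174]
tcp_rot: [0.99, 0.139, 0.0, 0.007]
contact_force: [3.9, -23.0, 0.1]
opening: -0.005
finger_force: 11.5
```

A firm stop at y≈0.220, against 0.222 predicted. Back off, lift and look.

Call:
{"name": "drive_tool", "arguments": {
  "moves": [
    [[0, 0, 0], [0, 0.015, 0], 0],
    [[0, 0, 0], [0, 0.015, 0], 0],
    [[0, 0, 0], [0, 0, -0.04], 0],
    [[0, 0, 0], [-0.02, 0.03, -0.05], 0],
    [[0, 0, 0], [-0.02, 0.03, -0.05], 0]
  ]
}}

```text
time: 7.32
eef_pos: [0.5895, 0.1301, 0.2589]
tcp_rot: [0.99, 0.138, 0.0, -0.001]
contact_force: [1.2, 0.5, -0.2]
opening: 0.0
finger_force: 0.0
```

Call:
{"name": "drive_tool", "arguments": {
  "moves": [
    [[0, 0, 0], [0, 0, -0.04], 0],
    [[0, 0, 0], [0, 0, 0], 0],
    [[0, 0, 0], [0, 0, 0], 0]
  ]
}}

```text
time: 7.7
eef_pos: [0.5894, 0.1305, 0.2965]
tcp_rot: [0.99, 0.138, -0.0, -0.0]
contact_force: [0.6, -0.7, -1.0]
opening: 0.002
finger_force: 0.0
```

```bash
python3 - <<'E'
from h import *
from plant import ctrl
c=ctrl.read_camera("wrist")
s=ctrl.get_state();print(s["eef_pos"],s["contact_force"],s["dq"].round(3))
P=lambda *X:proj(c,X).round(0)
print("fin exp",P(.599,.243,.127),"knob",P(.549,.202,.106),"beaker top",P(.682,.2945,.148),"fin top old",P(.615,.191,.127))
cv2.imwrite("pics/w3.png",c["image"][:,:,::-1])
E
```

```text
[0.58897818 0.13049411 0.29531237] [ 0.3499064  -0.50002017 -1.07708236] [ 0.     0.013  0.013 -0.005  0.003 -0.   ]
fin exp [157. 135.] knob [190. 184.] beaker top [111.  33.] fin top old [209. 133.]
```

View pics/w3.png

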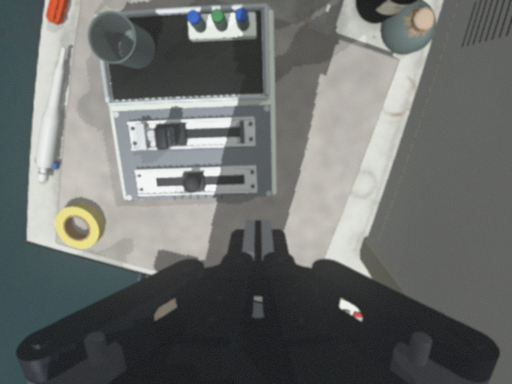

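Fin at about (163,133), next to the bridge at about (138,134). Knob at (193,182), expected (190,184). Beaker at (112,38), upright, expected (111,33). I'll verify the fin–bridge spacing on a crop.

```bash
python3 - <<'E'
from h import *
from plant import ctrl
t=ctrl.read_camera("side"); c=ctrl.read_camera("wrist"); np.savez("w3.npz",**c); np.savez("s3.npz",**t)
a=c["image"][110:160,120:200,::-1]; b=t["image"][165:215,215:295,::-1]
g=lambda i:cv2.resize(i,(480,300),interpolation=cv2.INTER_CUBIC)
cv2.imwrite("pics/z3.png",np.vstack([g(a),g(b)]))
E
```

```text
(no output)
```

View pics/z3.png

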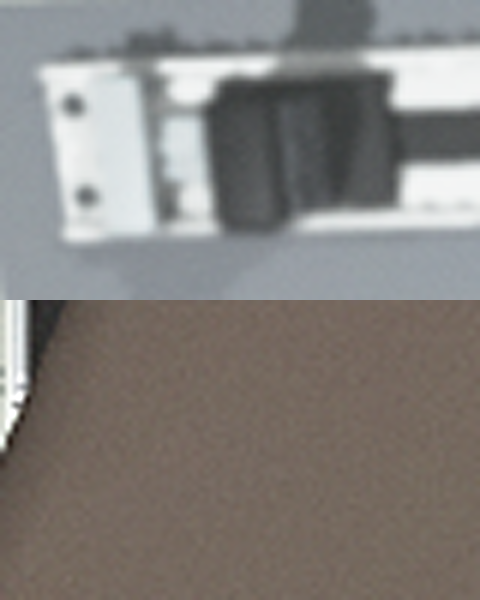

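```bash
python3 - <<'E'
from h import *
c=np.load("w3.npz"); f=ray(c,160.1,135.4,.127); b=ray(c,140.1,135.4,.098); print(f,b,np.linalg.norm((f-b)[:2]))
E
```

```text
[0.59846021 0.23889554 0.127     ] [0.58652366 0.27000802 0.098     ] 0.03332368668092368
```

The fin is 33.3 mm from the bridge, against 33 mm specified at the end stop, so the lock is home.

```bash
python3 -c "
from plant import ctrl
print(ctrl.sign_off())"
```

```text
the job is handed in; nothing more can be done
None
```

The lock is fully home, with its fin 33.3 mm from the bridge (33 mm expected at the end stop). The speed knob and the beaker are where they were to within a few millimetres, the arm is clear of the shaker, and the job is handed in; no verdict was returned.

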